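Stow the bronze thrust washers on their spindles in the spring tray

ROBOT

A 6-joint arm with a two-finger parallel gripper is mounted at the origin on the work surface. World frame = base frame: x ahead of the robot, y to its left, z up, the work surface at z = 0. Lengths are in m, angles in degrees, forces in N, time in s.
With the tool pointing down it reaches from about 0.4 to 0.825 m from the base axis. Payload 7 kg.
Tool frame: the origin (TCP) lies midway between the tips of the shut fingers; the grasp point (between the pads) lies 19 mm behind it; z points along the fingers, y is the line along which they close (so a half turn about z gives the same grasp; the last joint's range is limited). The gripper opens to 88 mm and grips with 3 to 60 N. Pads are 19 mm wide; open, the fingers measure 130 mm over their backs; the gripper's body (78 mm by 193 mm) begins 47 mm behind the grasp point.
Start: joints at [-48.524, 20.546, 0.682, 0, -70.136, -16.507], TCP at [0.285, -0.612, 0.227] pointing down, gripper open.
Joint ranges: [-176.03, 176.03], [-82.01, 121.73], [-58.28, 71.71], [-173.87, 95.51], [-174.79, -0.11], [-173.66, 173.66]. Speed limits (degrees/s): [136.94, 136.94, 172.46, 180, 180, 180].

INTERFACE

Orientations are given as [roll, pitch, yaw] about the fixed x, y, z axes, in that order (R = Rz(yaw) Ry(pitch) Rx(roll)).
In Python, from plant import r gives the robot as it stands.
- The arm moves only by the tool drive_tool, never from a script. Its argument "commands" is a list of rows, each an object of numbers: "hand": the closure, from 0 (fully open) to 1 (shut); "tx", "ty", "tz": the shift along the world's x, y, z scaled (see below); "turn": the turn about the world's z scaled (see below). A call has 1 to 10 rows; each row is the pose to reach, as a shift and turn from the pose commanded when the call began; what a row does not reach only later rows make up. The controller multiplies each number of a shift by 0.6 m and each number of a turn by 90 degrees. A row lasts 1/10 s, in which the tool goes at most 50 mm and 8.59 degrees, less where a joint would pass 70% of its speed; a pose out of reach is approached as far as the arm can. A call with a number of a shift or a turn outside -1 to 1 is refused whole. A call with a gripper value outside its range is refused whole. The fingers move at their own pace and stop on an object; "grip_force" is the grip in N (left out, the last holds). Time passes only in rows, so rows that repeat a pose let the fingers close. It gives the time, the measured TCP pose, the force, the opening and the grip force at its end, in the units of the state.
- r.get_state(): the state, without advancing time (a new reading comes with each control period).
- r.capture(name): name is "scene" or "side" or "wrist"; returns a dict with "frame" (480x640x3 uint8, red, green, blue), "fx", "fy", "cx", "cy" (pixels), "D" ([k1, k2, p1, p2, k3] as OpenCV has them; the pictures are not rectified), "world_from_camera" (4x4, takes a point from camera to world coordinates); the wrist camera has in their place "T_tool_cam" (4x4, takes a point from camera to tool coordinates, whose origin is the TCP and whose axes are the flange's). Camera axes: x right, y down, z forward; pixel columns grow to the right and rows downward; lengths in m; the calibration is good to about 2 mm. A picture is of the moment at which its call begins: read the wrist's pose just before it. There is no depth.
- r.close_job(): hands the job in; it is judged then, once.
Trained networks look in the newest picture that a camera, given by its name, has taken for a name from the list of things; names that differ only in an ending like _2 or _b are one class to them, and where a whole thing is asked for, a point or a joint stands for the part that bears it (a point fixed in the world has none). Each returns a list of dicts, best first, with "score" (0 to 1); they miss things now and then, are a little off and sometimes report something else, mostly with a low value. They report only what shows in the picture. A call takes as long as a camera call. They do not tell look-alikes from the thing itself.
- r.trace(label, camera): "pixels" (480x640 bool, what is visible of it) and "extent" ([left, top, right, bottom] in pixels, round what is visible of it).
The state is a dict: "time_s": time; "joints": joint angles; "qd": joint speeds; "joint_torque": joint torques, N m; "tcp_pos": TCP position; "eef_rot": TCP orientation; "contact_force": force on the tool from outside, world axes, zero at the start; "moment": the same for the moment, N m; "gripper_width": finger opening in m; "gripper_force": force on a finger pad.
Only numpy, scipy, OpenCV 4.12 (cv2) and the standard library are available. Lean on these libraries where they do the work, as an engineer would, in place of code of your own. Each camera call takes 0.05 s, during which the arm holds its last target. There are 200 camera calls.

TASK

Stow the four flat bronze thrust washers for sea: pick them out from the other spares on the shelf and put each one over the spindle in the open spring tray that fits its bore, the largest washer on the thickest spindle and so on down to the smallest on the thinnest. Lower each one until it lies flat on the spindle's black base rather than dropping it, and leave the ceramic insulator and the flanged bush standing where they are.

Things in the scene. Friction and masses are not known exactly. Their poses are not given: they have to be found in the camera images.
- washer_a_mid (a point): Centre (half-way up) of the largest bronze thrust washer: a loose flat bronze ring with four dark radial oil grooves, outside diameter 64 mm, bore 46 mm, 10 mm thick, lying flat on the steel shelf at the start, so this point is 5 mm above the shelf. z runs along the ring's axis; either face may be up.
- washer_b_mid (a point): Centre (half-way up) of the second largest bronze thrust washer: a loose flat bronze ring with four dark radial oil grooves, outside diameter 54 mm, bore 36 mm, 10 mm thick, lying flat on the steel shelf at the start, so this point is 5 mm above the shelf. z runs along the ring's axis; either face may be up.
- washer_c_mid (a point): Centre (half-way up) of the second smallest bronze thrust washer: a loose flat bronze ring with four dark radial oil grooves, outside diameter 44 mm, bore 26 mm, 10 mm thick, lying flat on the steel shelf at the start, so this point is 5 mm above the shelf. z runs along the ring's axis; either face may be up.
- washer_d_mid (a point): Centre (half-way up) of the smallest bronze thrust washer: a loose flat bronze ring with four dark radial oil grooves, outside diameter 34 mm, bore 16 mm, 10 mm thick, lying flat on the steel shelf at the start, so this point is 5 mm above the shelf. z runs along the ring's axis; either face may be up.
- spindle_a_seat (a point): Where the axis of the 40 mm thick upright steel spindle (for the 64 mm washer) meets the top face of its fixed black base, 90 mm square. The spindle rises 28 mm along z, the last 10 mm a cone down to 29 mm. A seated washer's centre is 5 mm above this point. The four bases stand in a row, 96 mm apart, in an open steel tray.
- spindle_b_seat (a point): Where the axis of the 30 mm thick upright steel spindle (for the 54 mm washer) meets the top face of its fixed black base, 90 mm square. The spindle rises 28 mm along z, the last 10 mm a cone down to 19 mm. A seated washer's centre is 5 mm above this point. The tray's rim is level with the bases' top faces.
- spindle_c_seat (a point): Where the axis of the 20 mm thick upright steel spindle (for the 44 mm washer) meets the top face of its fixed black base, 90 mm square. The spindle rises 28 mm along z, the last 10 mm a cone down to 9 mm. A seated washer's centre is 5 mm above this point. The top faces lie 16 mm above the shelf.
- spindle_d_seat (a point): Where the axis of the 10 mm thick upright steel spindle (for the 34 mm washer) meets the top face of its fixed black base, 90 mm square. The spindle rises 28 mm along z, the last 10 mm a cone down to 3 mm. A seated washer's centre is 5 mm above this point. The tray's grey housing, 56 mm high, starts 80 mm beyond the row, on the side away from the robot.
- insulator_mid (a point): Centre (half-way up) of the white ceramic spark insulator: ribbed, standing upright on its steel hexagon foot, 25 mm in diameter and 62 mm tall, loose among the washers. z is its upright axis. Not to be moved.
- bush_mid (a point): Centre (half-way up) of a flanged bronze bush: a tube 30 mm in diameter standing on a flange 42 mm in diameter, 30 mm tall in all, loose among the washers. It is not a thrust washer. Not to be moved.
Mind the look-alikes: they are no part of the job. Leave any blue or purple look-alike of the part that bears washer_c_mid alone.

How it is judged (in metres and radians):
At the end, for the whole second after the job is handed in: Each of the four washers lies flat on the base of its own spindle: centre within 8 mm of the spindle's axis, 1 to 9 mm above the seat (5 mm when seated), tilted by less than about 7 degrees, at rest (horizontal distance between washer_a_mid and spindle_a_seat below 0.008 m and z of washer_a_mid in the frame of spindle_a_seat between 0.001 and 0.009 m and (angle between washer_a_mid's own z axis and vertical below 0.12 rad or angle between washer_a_mid's own z axis and vertical above 3.02 rad) and linear speed of each of washer_a, washer_b, washer_c, washer_d below 0.02 m/s and horizontal distance between washer_b_mid and spindle_b_seat below 0.008 m and z of washer_b_mid in the frame of spindle_b_seat between 0.001 and 0.009 m and (angle between washer_b_mid's own z axis and vertical below 0.12 rad or angle between washer_b_mid's own z axis and vertical above 3.02 rad) and horizontal distance between washer_c_mid and spindle_c_seat below 0.008 m and z of washer_c_mid in the frame of spindle_c_seat between 0.001 and 0.009 m and (angle between washer_c_mid's own z axis and vertical below 0.12 rad or angle between washer_c_mid's own z axis and vertical above 3.02 rad) and horizontal distance between washer_d_mid and spindle_d_seat below 0.008 m and z of washer_d_mid in the frame of spindle_d_seat between 0.001 and 0.009 m and (angle between washer_d_mid's own z axis and vertical below 0.12 rad or angle between washer_d_mid's own z axis and vertical above 3.02 rad)); the robot touches nothing.
It fails at once if a washer was dropped onto its spindle instead of being lowered ((horizontal distance between washer_a_mid and spindle_a_seat below 0.015 m and z of washer_a_mid in the frame of spindle_a_seat below 0.08 m and linear speed of washer_a above 0.8 m/s) or (horizontal distance between washer_b_mid and spindle_b_seat below 0.015 m and z of washer_b_mid in the frame of spindle_b_seat below 0.08 m and linear speed of washer_b above 0.8 m/s) or (horizontal distance between washer_c_mid and spindle_c_seat below 0.015 m and z of washer_c_mid in the frame of spindle_c_seat below 0.08 m and linear speed of washer_c above 0.8 m/s) or (horizontal distance between washer_d_mid and spindle_d_seat below 0.015 m and z of washer_d_mid in the frame of spindle_d_seat below 0.08 m and linear speed of washer_d above 0.8 m/s)).
It fails at once if the ceramic insulator was knocked over or shifted (distance of insulator_mid from where it was at the start of the episode above 0.03 m or angle between insulator_mid's own z axis and vertical above 0.5 rad).
It fails at once if the flanged bush was knocked over, shifted or taken (distance of bush_mid from where it was at the start of the episode above 0.03 m or angle between bush_mid's own z axis and vertical above 0.5 rad).
It also fails if it takes over 96 s, if anything falls off the work surface, if the arm or the gripper's body presses on something with over 40 N, if the wrist force passes 120 N, or if a joint passes its speed limit or range.

## Working session

There is one attempt and no reset: what is moved stays moved. The work goes in short steps, Python scripts to look and compute and a tool call to move; the robot and the scene stay as the last step left them, time stands still between calls to the robot, and variables do not carry over. Pictures are saved under pics/ and viewed, at most 14 in all, crops included, and the job is handed in when it is done.

Besides the shell and the picture viewer there is one more tool, called after "Call:" as a command line: name --argument value ..., lists and objects as JSON in quotes. drive_tool: Moves the arm, as the interface text tells. Its arguments: {"type":"object","properties":{"commands":{"type":"array"},"grip_force":{"type":"number"}},"required":["commands"]}

```bash
mkdir -p pics
cat > h.py <<'E'
import numpy as np, cv2
from plant import r
from scipy.spatial.transform import Rotation as R
def save(c,n): cv2.imwrite('pics/'+n+'.png',c['frame'][:,:,::-1])
def K(c): return np.array([[c['fx'],0,c['cx']],[0,c['fy'],c['cy']],[0,0,1.]])
def T(c,s=None):
    if 'world_from_camera' in c: return np.array(c['world_from_camera'])
    M=np.eye(4);M[:3,3]=s['tcp_pos'];M[:3,:3]=R.from_euler('xyz',s['eef_rot'],degrees=True).as_matrix()
    return M@np.array(c['T_tool_cam'])
def ray(c,M,uv,z):
    p=cv2.undistortPoints(np.array(uv,float).reshape(-1,1,2),K(c),np.array(c['D'],float)).reshape(-1,2)
    d=np.c_[p,np.ones(len(p))]@M[:3,:3].T
    o=M[:3,3]; return o+d*((z-o[2])/d[:,2])[:,None]
def proj(c,M,P):
    W=np.linalg.inv(M); return cv2.projectPoints(np.array(P,float).reshape(-1,1,3),cv2.Rodrigues(W[:3,:3])[0],W[:3,3],K(c),np.array(c['D'],float))[0].reshape(-1,2)
E
python3 - <<'E'
from h import *
s=r.get_state();print(s)
for n in('scene','side','wrist'):
    c=r.capture(n);save(c,n+'0')
    print(n,c['fx'],c['D'],np.round(T(c,s),3).tolist())
    for l in('washer_a_mid','insulator_mid','bush_mid','spindle_a_seat'):
        print(l,[(round(d['score'],2),[int(x) for x in d['extent']]) for d in r.trace(l,n)])
E
```

```text
{'time_s': 0.0, 'joints': array([-4.85227830e+01,  2.05896189e+01,  6.33285767e-01, -1.86484381e-02,
       -7.01349845e+01, -1.65061722e+01]), 'qd': array([-0.02591685, -0.02703191, -0.0675848 , -0.01276571, -0.04338116,
        0.0877171 ]), 'joint_torque': array([-1.94136970e-03, -5.82721639e+01,  2.93046427e+01,  6.99693784e+00,
        6.68291192e-03, -1.76779972e-04]), 'tcp_pos': array([ 0.28471308, -0.61147998,  0.2256441 ]), 'eef_rot': array([ 1.79907465e+02, -9.13901606e-03, -1.55035299e+02]), 'contact_force': array([-0.25143631,  0.33340269, -0.52728084]), 'moment': array([ 0.02709677, -0.04551985,  0.00405859]), 'gripper_force': 0.0, 'gripper_width': 0.08747959759809372}
scene 442.63403764406075 [-0.05340042  0.          0.          0.          0.        ] [[0.697, 0.458, -0.552, 0.966], [0.717, -0.434, 0.546, -0.445], [0.01, -0.776, -0.631, 0.585], [0.0, 0.0, 0.0, 1.0]]
washer_a_mid [(0.6, [112, 322, 153, 358])]
insulator_mid []
bush_mid [(0.79, [182, 277, 208, 308])]
spindle_a_seat [(0.91, [398, 231, 462, 274])]
side 540.7011328624336 [-0.09849321  0.          0.          0.          0.        ] [[-0.701, -0.537, 0.469, -0.001], [-0.713, 0.523, -0.467, 0.534], [0.006, -0.662, -0.749, 0.904], [0.0, 0.0, 0.0, 1.0]]
washer_a_mid [(0.53, [434, 183, 464, 203])]
insulator_mid [(0.48, [263, 319, 280, 344])]
bush_mid [(0.86, [412, 211, 431, 232]), (0.27, [298, 295, 311, 309])]
spindle_a_seat [(0.95, [188, 240, 249, 290])]
wrist 356.4382698381634 [-0.024309  0.        0.        0.        0.      ] [[-0.423, 0.865, 0.271, 0.21], [0.906, 0.403, 0.129, -0.646], [0.002, 0.3, -0.954, 0.384], [0.0, 0.0, 0.0, 1.0]]
washer_a_mid []
insulator_mid []
bush_mid []
spindle_a_seat [(0.27, [440, 391, 452, 400])]
```

View pics/scene0.png

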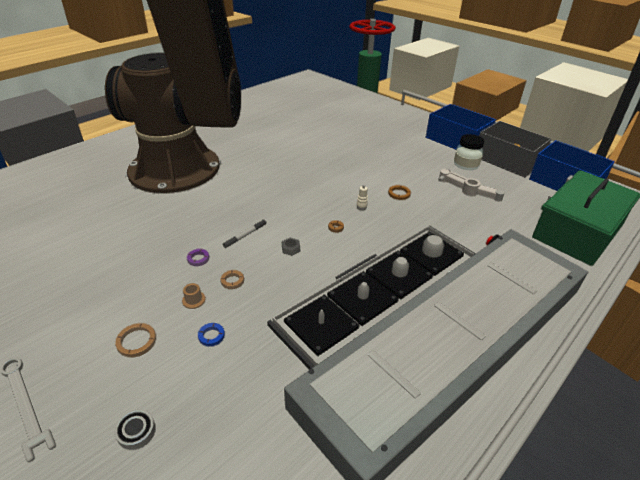

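View pics/side0.png

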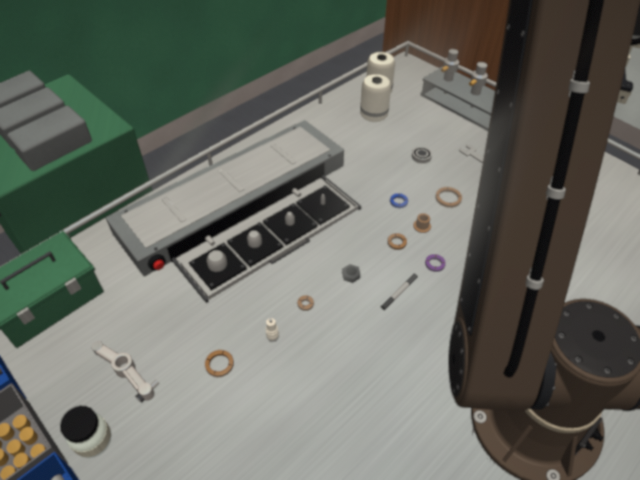

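View pics/wrist0.png

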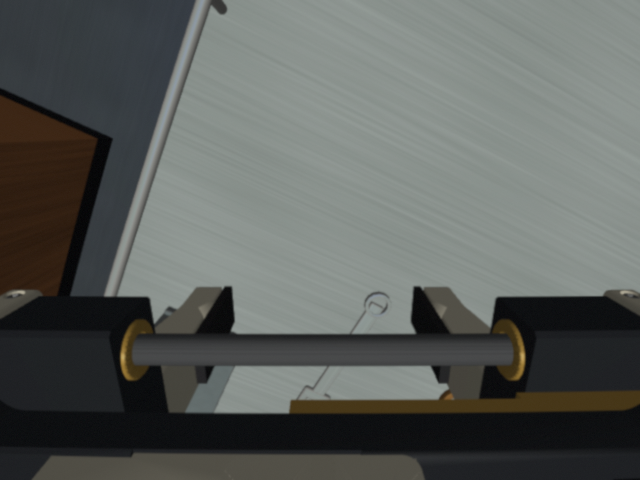

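The scene view shows:
- Four plain bronze rings: (136,340) is the largest, so A. (399,192) should be B, (232,279) C and (336,226) D.
- Look-alikes to leave alone: the blue ring (211,334), the purple ring (198,257), the bush (193,295), the grey bearing (135,429) and the nut (291,246).
- The insulator is at (362,197).
- The bases run from the thin spindle at (321,320) to the thick one at (433,246).

The side view agrees. The wrist view shows only bare shelf and a wrench. Next I'll measure the diameters and positions.

```bash
cat > m.py <<'E'
from h import *
from scipy.optimize import least_squares
def comps(c,kind):
    hsv=cv2.cvtColor(c['frame'],cv2.COLOR_RGB2HSV)
    m=cv2.inRange(hsv,(5,70,60),(18,255,255)) if kind=='br' else cv2.inRange(hsv,(0,0,0),(180,255,45))
    m=cv2.morphologyEx(m,cv2.MORPH_CLOSE,np.ones((3,3)))
    n,l,st,ce=cv2.connectedComponentsWithStats(m)
    return [(l==i).astype(np.uint8) for i in range(1,n) if st[i,4]>40]
def hull(m): return cv2.convexHull(np.vstack(cv2.findContours(m,0,1)[0]))[:,0,:]
def circ(c,M,m,ztop=.01):
    h=hull(m)
    W=ray(c,M,h,ztop/2); (cx,cy),(w,hh),a=cv2.fitEllipse(W[:,:2].astype(np.float32)*1000)
    return cx/1000,cy/1000,w,hh,h.mean(0).round()
if __name__=='__main__':
    for n in('scene','side'):
        c=r.capture(n);M=T(c)
        for m in comps(c,'br'):
            try:x,y,w,h,p=circ(c,M,m)
            except Exception: continue
            if 0.1<np.hypot(x,y)<1 and h<120: print(n,'br',p,round(x,4),round(y,4),round(w),round(h))
        for m in comps(c,'bk'):
            W=ray(c,M,hull(m),.016)[:,:2]; b=cv2.minAreaRect(W.astype(np.float32)*1000)
            if 60<min(b[1])<max(b[1])<120: print(n,'base',np.round(b[0],1),np.round(b[1]),round(b[2],1))
        for l in('insulator_mid','bush_mid','spindle_a_seat'):
            for d in r.trace(l,n):
                e=d['extent'];print(l,round(d['score'],2),[int(x) for x in e],ray(c,M,[[(e[0]+e[2])/2,(e[1]+e[3])/2]],.016 if 'sp' in l else .03 if 'ins' in l else .015)[0].round(3))
E
python3 m.py
```

```text
scene br [147. 137.] -0.2071 0.0324 21 59
scene br [211. 156.] 0.0239 0.0989 31 85
scene br [399. 192.] 0.4765 0.3295 53 65
scene br [336. 226.] 0.4642 0.1214 34 43
scene br [619. 332.] 0.9649 0.146 41 57
scene br [231. 280.] 0.4423 -0.1364 43 51
scene br [192. 296.] 0.4284 -0.2132 41 65
scene br [137. 339.] 0.4478 -0.3345 63 70
scene base [518.2 818.3] [119. 104.] 5.6
insulator_mid 0.49 [356, 183, 367, 211] [0.455 0.216 0.03 ]
bush_mid 0.61 [182, 283, 205, 307] [ 0.44  -0.215  0.015]
spindle_a_seat 0.69 [400, 230, 464, 275] [0.666 0.186 0.016]
side br [449. 197.] 0.4492 -0.3358 59 62
side br [423. 223.] 0.438 -0.2209 39 57
side br [397. 241.] 0.4434 -0.1374 40 44
side br [305. 302.] 0.4656 0.1207 29 32
side br [465. 340.] 0.1784 -0.0249 10 97
side br [218. 362.] 0.4787 0.329 52 54
side base [648.5  99. ] [85. 87.] 84.8
side base [657.  193.9] [85. 88.] 84.9
insulator_mid 0.82 [264, 320, 276, 345] [0.447 0.226 0.03 ]
bush_mid 0.78 [412, 215, 432, 231] [ 0.432 -0.211  0.015]
bush_mid 0.33 [432, 185, 459, 202] [ 0.453 -0.328  0.015]
spindle_a_seat 0.98 [189, 241, 250, 292] [0.65  0.193 0.016]
```

Call:
drive_tool --commands '[{"tx":0.27,"ty":0.46,"turn":0.667,"hand":0},{"tx":0.27,"ty":0.46,"turn":0.667,"hand":0},{"tx":0.27,"ty":0.46,"turn":0.667,"hand":0},{"tx":0.27,"ty":0.46,"turn":0.667,"hand":0},{"tx":0.27,"ty":0.46,"turn":0.667,"hand":0},{"tx":0.27,"ty":0.46,"turn":0.667,"hand":0},{"tx":0.27,"ty":0.46,"turn":0.667,"hand":0},{"tx":0.27,"ty":0.46,"turn":0.667,"hand":0},{"tx":0.27,"ty":0.46,"turn":0.667,"hand":0}]' --grip_force 20

```text
invalid input
```

Call:
drive_tool --commands '[{"tx":0.27,"ty":0.46,"tz":0,"turn":0.667,"hand":0},{"tx":0.27,"ty":0.46,"tz":0,"turn":0.667,"hand":0},{"tx":0.27,"ty":0.46,"tz":0,"turn":0.667,"hand":0},{"tx":0.27,"ty":0.46,"tz":0,"turn":0.667,"hand":0},{"tx":0.27,"ty":0.46,"tz":0,"turn":0.667,"hand":0},{"tx":0.27,"ty":0.46,"tz":0,"turn":0.667,"hand":0},{"tx":0.27,"ty":0.46,"tz":0,"turn":0.667,"hand":0},{"tx":0.27,"ty":0.46,"tz":0,"turn":0.667,"hand":0},{"tx":0.27,"ty":0.46,"tz":0,"turn":0.667,"hand":0}]' --grip_force 20

```text
time_s: 2.05
tcp_pos: [0.4472, -0.3355, 0.2268]
eef_rot: [-180.0, -0.0, -95.0]
contact_force: [0.2, 0.1, 0.1]
gripper_width: 0.0877
gripper_force: 0.0
```

```bash
cat > w.py <<'E'
from m import *
import sys
s=r.get_state();c=r.capture('wrist');M=T(c,s);save(c,sys.argv[1])
print('tcp',s['tcp_pos'].round(4),s['time_s'],'foot px',proj(c,M,[[*s['tcp_pos'][:2],.005]]).round())
for m in comps(c,'br'):
    try:x,y,w,h,p=circ(c,M,m)
    except Exception: continue
    if w>20 and h<100: print(p,'x,y',round(x,4),round(y,4),'dia',round(w,1),round(h,1),'d/0.6',((np.array([x,y])-s['tcp_pos'][:2])/.6).round(4))
E
python3 w.py wa
```

```text
tcp [ 0.4472 -0.3355  0.2268] 2.05 foot px [[322. 209.]]
[320. 207.] x,y 0.447 -0.3338 dia 63.1 63.7 d/0.6 [-0.0005  0.0028]
[342. 309.] x,y 0.4332 -0.213 dia 40.1 50.5 d/0.6 [-0.0233  0.2042]
[341. 374.] x,y 0.4414 -0.1326 dia 40.6 42.0 d/0.6 [-0.0098  0.3382]
```

View pics/wa.png

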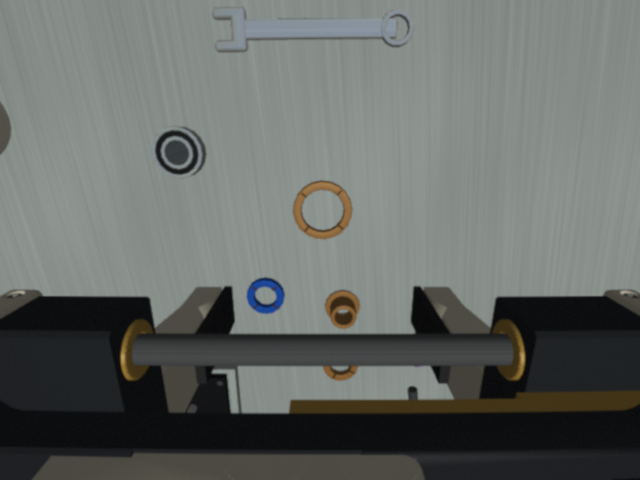

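Ring A has four grooves and measures 63 mm at (322,209), directly under the TCP. The bush (342,309), the blue ring (266,295) and C (341,374) are clear of the fingers. I'll descend.

Call:
drive_tool --commands '[{"tx":0,"ty":0.002,"tz":-0.3,"turn":0,"hand":0},{"tx":0,"ty":0.002,"tz":-0.3,"turn":0,"hand":0},{"tx":0,"ty":0.002,"tz":-0.3,"turn":0,"hand":0},{"tx":0,"ty":0.002,"tz":-0.3,"turn":0,"hand":0},{"tx":0,"ty":0.002,"tz":-0.34,"turn":0,"hand":0},{"tx":0,"ty":0.002,"tz":-0.36,"turn":0,"hand":0},{"tx":0,"ty":0.002,"tz":-0.372,"turn":0,"hand":0},{"tx":0,"ty":0.002,"tz":-0.372,"turn":0,"hand":0.1},{"tx":0,"ty":0.002,"tz":-0.372,"turn":0,"hand":0.1}]' --grip_force 20

```text
time_s: 3.0
tcp_pos: [0.4476, -0.3352, 0.0044]
eef_rot: [-179.9, -0.0, -95.0]
contact_force: [-0.8, -0.0, 0.5]
gripper_width: 0.0804
gripper_force: 0.0
```

Call:
drive_tool --commands '[{"tx":0,"ty":0,"tz":0,"turn":0,"hand":1},{"tx":0,"ty":0,"tz":0,"turn":0,"hand":1},{"tx":0,"ty":0,"tz":0,"turn":0,"hand":1},{"tx":0,"ty":0,"tz":0,"turn":0,"hand":1},{"tx":0,"ty":0,"tz":0,"turn":0,"hand":1},{"tx":0,"ty":0,"tz":0,"turn":0,"hand":1}]' --grip_force 20

```text
time_s: 3.6
tcp_pos: [0.4474, -0.3348, 0.0041]
eef_rot: [-179.9, -0.0, -95.0]
contact_force: [-0.8, 0.0, 6.2]
gripper_width: 0.0624
gripper_force: 20.0
```

Call:
drive_tool --commands '[{"tx":0,"ty":0,"tz":0.08,"turn":0,"hand":1},{"tx":0,"ty":0,"tz":0.16,"turn":0,"hand":1},{"tx":0,"ty":0,"tz":0.24,"turn":0,"hand":1},{"tx":0.03,"ty":0.08,"tz":0.3,"turn":0,"hand":1},{"tx":0.06,"ty":0.15,"tz":0.33,"turn":0,"hand":1},{"tx":0.09,"ty":0.22,"tz":0.33,"turn":0,"hand":1},{"tx":0.12,"ty":0.3,"tz":0.33,"turn":0,"hand":1},{"tx":0.15,"ty":0.38,"tz":0.33,"turn":0,"hand":1}]'

```text
time_s: 4.4
tcp_pos: [0.534, -0.113, 0.2018]
eef_rot: [-180.0, 0.0, -95.0]
contact_force: [1.5, -0.7, -1.1]
gripper_width: 0.062
gripper_force: 20.0
```

Call:
drive_tool --commands '[{"tx":0.03,"ty":0.075,"tz":0,"turn":0,"hand":1},{"tx":0.06,"ty":0.15,"tz":0,"turn":0,"hand":1},{"tx":0.09,"ty":0.225,"tz":0,"turn":0,"hand":1},{"tx":0.12,"ty":0.3,"tz":0,"turn":0,"hand":1},{"tx":0.15,"ty":0.37,"tz":0,"turn":0,"hand":1},{"tx":0.17,"ty":0.43,"tz":0,"turn":0,"hand":1},{"tx":0.19,"ty":0.47,"tz":0,"turn":0,"hand":1},{"tx":0.199,"ty":0.501,"tz":0,"turn":0,"hand":1},{"tx":0.199,"ty":0.501,"tz":0,"turn":0,"hand":1},{"tx":0.199,"ty":0.501,"tz":0,"turn":0,"hand":1}]'

```text
time_s: 5.4
tcp_pos: [0.6526, 0.1855, 0.2008]
eef_rot: [179.9, -0.0, -95.0]
contact_force: [0.7, -0.6, -1.7]
gripper_width: 0.0624
gripper_force: 20.0
```

```bash
python3 w.py sa
python3 - <<'E'
from m import *
s=r.get_state();c=r.capture('wrist');M=T(c,s)
for m in comps(c,'bk'):
    W=ray(c,M,hull(m),.016)[:,:2]; b=cv2.minAreaRect(W.astype(np.float32)*1000)
    if 60<min(b[1])<max(b[1])<120: print('base',np.round(b[0],1),np.round(b[1]),round(b[2],1))
for d in r.trace('spindle_a_seat','wrist'): print(d['score'],d['extent'])
print(proj(c,M,[[.657,.194,.016],[.657,.194,.044],[.6485,.099,.044]]).round())
E
```

```text
tcp [0.6526 0.1855 0.2008] 5.4 foot px [[321. 214.]]
[513. 135.] x,y 0.4627 0.1209 dia 33.1 35.5 d/0.6 [-0.3166 -0.1076]
0.84 [269.0, 177.0, 364.0, 266.3]
[[318. 226.]
 [318. 234.]
 [317. 125.]]
```

View pics/sa.png

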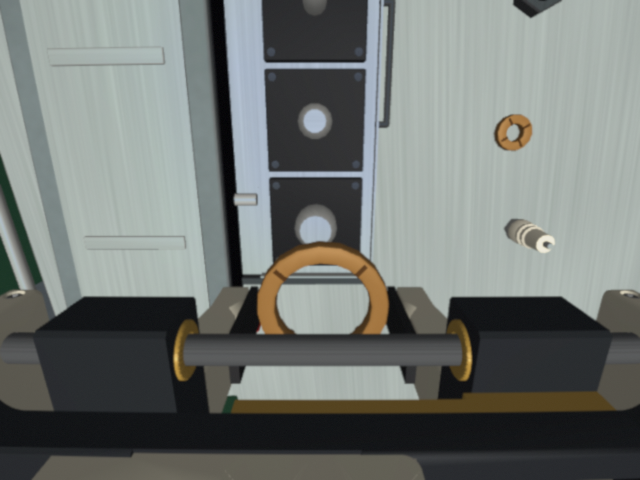

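```bash
cat > f.py <<'E'
from m import *
def fitc(P):
    A=np.c_[2*P,np.ones(len(P))];q=np.linalg.lstsq(A,(P**2).sum(1),rcond=None)[0]
    return q[:2],np.sqrt(q[2]+q[:2]@q[:2])
def tops(c,M,gs,z=.044):
    g=cv2.cvtColor(c['frame'],cv2.COLOR_RGB2GRAY)
    for p in gs:
        u=proj(c,M,[[*p,z]])[0].astype(int); o=[]
        x0,y0=max(u[0]-25,0),max(u[1]-25,0); w=g[y0:y0+50,x0:x0+50]
        if w.size<1000: continue
        t=(w>175).astype(np.uint8); n,l,st,ce=cv2.connectedComponentsWithStats(t)
        for i in range(1,n):
            if 15<st[i,4]<900:
                h=hull((l==i).astype(np.uint8))+[x0,y0]
                if len(h)<5: continue
                W=ray(c,M,h,z)[:,:2]; C,rad=fitc(W); print('top',p,'->',C.round(4),'dia',(2000*rad).round(1),'px',h.mean(0).round(),st[i,4])
def held(c,M,s,rad,rowmax):
    best=max(comps(c,'br'),key=lambda m:m[200:rowmax].sum())
    h=hull(best); h=h[(h[:,1]<rowmax)&(h[:,1]>150)]
    P=ray(c,M,h,s['tcp_pos'][2]+.006)[:,:2]; C,q=fitc(P); print('held centre-tcp',(C-s['tcp_pos'][:2]).round(4),'dia',(2000*q).round(1))
    # fixed radius, outer top edge
    k=least_squares(lambda v:np.hypot(*(P-v).T)-rad,s['tcp_pos'][:2]).x;print(' fixed r',(k-s['tcp_pos'][:2]).round(4),'xy',k.round(4))
G=[(.657,.194),(.6485,.099),(.640,.003),(.631,-.092)]
E
python3 - <<'E'
from f import *
s=r.get_state();c=r.capture('wrist');M=T(c,s)
tops(c,M,G); held(c,M,s,.032,325)
print('base A, B corners',ray(c,M,[[271,179],[361,179],[265,69],[364,69],[268,171],[361,171]],.016)[:,:2].round(4).tolist())
g=cv2.cvtColor(c['frame'],cv2.COLOR_RGB2GRAY)
cv2.imwrite('pics/crop1.png',cv2.resize(c['frame'][60:340,220:420,::-1],None,fx=2,fy=2))
E
```

```text
top (0.657, 0.194) -> [0.6588 0.191 ] dia 25.9 px [315. 230.] 553
top (0.6485, 0.099) -> [0.6508 0.096 ] dia 17.3 px [315. 122.] 357
held centre-tcp [-0.001  -0.0019] dia 63.0
 fixed r [-0.0009 -0.0013] xy [0.652  0.1834]
base A, B corners [[0.698, 0.1437], [0.6121, 0.1512], [0.691, 0.0473], [0.604, 0.055], [0.6999, 0.1359], [0.6116, 0.1436]]
```

View pics/crop1.png

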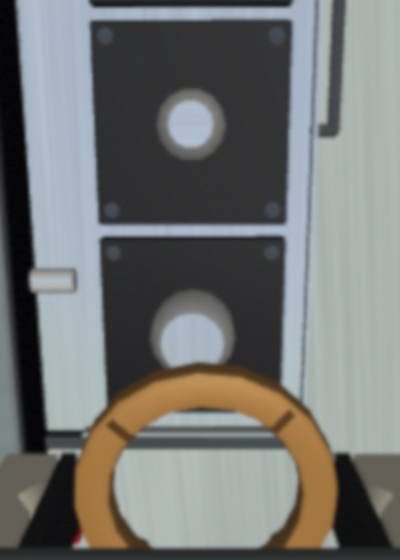

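The wrist view at (315,230) shows spindle A with B above it at (315,122), and the held washer is centred in the grip. I'll lower it slowly and watch the force.

Call:
drive_tool --commands '[{"tx":0.012,"ty":0.011,"tz":-0.06,"turn":0,"hand":1},{"tx":0.012,"ty":0.011,"tz":-0.13,"turn":0,"hand":1},{"tx":0.012,"ty":0.011,"tz":-0.19,"turn":0,"hand":1},{"tx":0.012,"ty":0.011,"tz":-0.235,"turn":0,"hand":1},{"tx":0.012,"ty":0.011,"tz":-0.25,"turn":0,"hand":1},{"tx":0.012,"ty":0.011,"tz":-0.26,"turn":0,"hand":1},{"tx":0.012,"ty":0.011,"tz":-0.27,"turn":0,"hand":1},{"tx":0.012,"ty":0.011,"tz":-0.27,"turn":0,"hand":1}]'

```text
time_s: 6.4
tcp_pos: [0.6608, 0.1923, 0.04]
eef_rot: [-179.9, 0.0, -95.0]
contact_force: [0.3, -0.6, -1.6]
gripper_width: 0.0624
gripper_force: 20.0
```

Run:
```python
from f import *
c=r.capture('side');cv2.imwrite('pics/sd1.png',cv2.resize(c['frame'][180:330,150:350,::-1],None,fx=3,fy=3))
```

```text
(no output)
```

View pics/sd1.png

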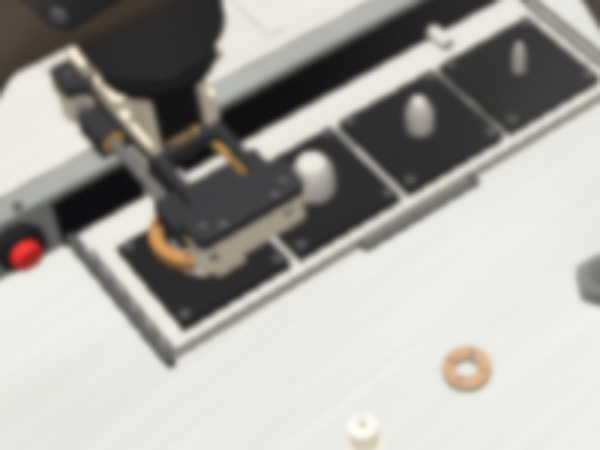

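The side crop shows the washer around spindle A with no contact force. I'll lower it the rest of the way and release.

Call:
drive_tool --commands '[{"tx":0,"ty":0,"tz":-0.012,"turn":0,"hand":1},{"tx":0,"ty":0,"tz":-0.024,"turn":0,"hand":1},{"tx":0,"ty":0,"tz":-0.032,"turn":0,"hand":1},{"tx":0,"ty":0,"tz":-0.032,"turn":0,"hand":1}]'

```text
time_s: 6.85
tcp_pos: [0.6603, 0.1922, 0.0198]
eef_rot: [180.0, -0.0, -95.0]
contact_force: [-0.3, -0.1, -1.9]
gripper_width: 0.0623
gripper_force: 20.0
```

Call:
drive_tool --commands '[{"tx":0,"ty":0,"tz":0,"turn":0,"hand":0.15},{"tx":0,"ty":0,"tz":0,"turn":0,"hand":0.15},{"tx":0,"ty":0,"tz":0,"turn":0,"hand":0.15},{"tx":0,"ty":0,"tz":0,"turn":0,"hand":0.15},{"tx":0,"ty":0,"tz":0.08,"turn":0,"hand":0.15},{"tx":0,"ty":0,"tz":0.16,"turn":0,"hand":0.1},{"tx":0,"ty":0,"tz":0.24,"turn":0,"hand":0},{"tx":-0.04,"ty":0.03,"tz":0.3,"turn":0,"hand":0},{"tx":-0.1,"ty":0.08,"tz":0.3,"turn":0,"hand":0},{"tx":-0.17,"ty":0.12,"tz":0.3,"turn":0,"hand":0}]'

```text
time_s: 7.85
tcp_pos: [0.5584, 0.2653, 0.2016]
eef_rot: [-179.9, 0.1, -95.1]
contact_force: [-0.0, 1.1, -0.8]
gripper_width: 0.0875
gripper_force: 0.0
```

Call:
drive_tool --commands '[{"tx":-0.06,"ty":0.05,"tz":0,"turn":0,"hand":0},{"tx":-0.135,"ty":0.108,"tz":0,"turn":0,"hand":0},{"tx":-0.135,"ty":0.108,"tz":0,"turn":0,"hand":0},{"tx":-0.135,"ty":0.108,"tz":0,"turn":0,"hand":0}]'

```text
time_s: 8.25
tcp_pos: [0.4763, 0.3302, 0.2008]
eef_rot: [-180.0, 0.1, -94.8]
contact_force: [0.1, -0.5, 0.1]
gripper_width: 0.0879
gripper_force: 0.0
```

```bash
python3 w.py wb
python3 - <<'E'
from f import *
c=r.capture('side');M=T(c)
for m in comps(c,'br'):
    try:x,y,w,h,p=circ(c,M,m,.042)
    except Exception: continue
    if 30<w and h<75: print(p,'at z.021: x,y',round(x,4),round(y,4),'dia',round(w,1),round(h,1))
E
```

```text
tcp [0.4763 0.3302 0.2008] 8.25 foot px [[322. 214.]]
[99. 82.] x,y 0.671 0.1894 dia 67.5 68.6 d/0.6 [ 0.3245 -0.2347]
[324. 212.] x,y 0.4761 0.3294 dia 53.0 53.8 d/0.6 [-0.0003 -0.0013]
[423. 223.] at z.021: x,y 0.4302 -0.2075 dia 37.8 56.4
[396. 241.] at z.021: x,y 0.4355 -0.1254 dia 39.5 43.6
[226. 262.] at z.021: x,y 0.6514 0.1781 dia 30.4 62.7
[218. 362.] at z.021: x,y 0.4702 0.3327 dia 50.8 53.2
```

Call:
drive_tool --commands '[{"tx":0,"ty":-0.001,"tz":-0.08,"turn":0,"hand":0},{"tx":0,"ty":-0.001,"tz":-0.16,"turn":0,"hand":0},{"tx":0,"ty":-0.001,"tz":-0.24,"turn":0,"hand":0.1},{"tx":0,"ty":-0.001,"tz":-0.3,"turn":0,"hand":0.15},{"tx":0,"ty":-0.001,"tz":-0.32,"turn":0,"hand":0.15},{"tx":0,"ty":-0.001,"tz":-0.328,"turn":0,"hand":0.15},{"tx":0,"ty":-0.001,"tz":-0.328,"turn":0,"hand":0.15}]'

```text
time_s: 9.05
tcp_pos: [0.4785, 0.3285, 0.0039]
eef_rot: [-180.0, 0.0, -95.0]
contact_force: [-0.8, 0.1, 0.4]
gripper_width: 0.0742
gripper_force: 0.0
```

Call:
drive_tool --commands '[{"tx":0,"ty":0,"tz":0,"turn":0,"hand":1},{"tx":0,"ty":0,"tz":0,"turn":0,"hand":1},{"tx":0,"ty":0,"tz":0,"turn":0,"hand":1},{"tx":0,"ty":0,"tz":0,"turn":0,"hand":1},{"tx":0,"ty":0,"tz":0,"turn":0,"hand":1},{"tx":0,"ty":0,"tz":0,"turn":0,"hand":1},{"tx":0,"ty":0,"tz":0,"turn":0,"hand":1}]'

```text
time_s: 9.75
tcp_pos: [0.4778, 0.3291, 0.0046]
eef_rot: [-179.9, 0.1, -95.0]
contact_force: [-1.6, -0.9, 6.8]
gripper_width: 0.0526
gripper_force: 20.0
```

Call:
drive_tool --commands '[{"tx":0,"ty":0,"tz":0.08,"turn":0,"hand":1},{"tx":0,"ty":0,"tz":0.16,"turn":0,"hand":1},{"tx":0,"ty":0,"tz":0.24,"turn":0,"hand":1},{"tx":0.05,"ty":-0.05,"tz":0.3,"turn":0,"hand":1},{"tx":0.1,"ty":-0.11,"tz":0.33,"turn":0,"hand":1},{"tx":0.15,"ty":-0.17,"tz":0.33,"turn":0,"hand":1},{"tx":0.2,"ty":-0.23,"tz":0.33,"turn":0,"hand":1}]'

```text
time_s: 10.45
tcp_pos: [0.5985, 0.1895, 0.2031]
eef_rot: [-179.9, 0.1, -94.9]
contact_force: [0.6, 0.4, -0.8]
gripper_width: 0.0528
gripper_force: 20.0
```

Call:
drive_tool --commands '[{"tx":0.04,"ty":-0.06,"tz":0,"turn":0,"hand":1},{"tx":0.07,"ty":-0.12,"tz":0,"turn":0,"hand":1},{"tx":0.085,"ty":-0.15,"tz":0,"turn":0,"hand":1},{"tx":0.089,"ty":-0.159,"tz":0,"turn":0,"hand":1},{"tx":0.089,"ty":-0.159,"tz":0,"turn":0,"hand":1},{"tx":0.089,"ty":-0.159,"tz":0,"turn":0,"hand":1}]'

```text
time_s: 11.05
tcp_pos: [0.6504, 0.0957, 0.2013]
eef_rot: [180.0, 0.0, -95.0]
contact_force: [0.1, 0.8, -0.3]
gripper_width: 0.053
gripper_force: 20.0
```

```bash
cat > p.py <<'E'
from f import *
import sys
s=r.get_state();c=r.capture('wrist');M=T(c,s);save(c,sys.argv[1])
print('tcp',s['tcp_pos'].round(4));tops(c,M,[(.659,.1912),(.6508,.0957),(.642,.0),(.6335,-.0955)]); held(c,M,s,float(sys.argv[2]),325)
E
python3 p.py sb .027
```

```text
tcp [0.6504 0.0957 0.2013]
top (0.659, 0.1912) -> [0.6589 0.1918] dia 27.3 px [323. 318.] 533
top (0.6508, 0.0957) -> [0.6506 0.096 ] dia 17.8 px [322. 223.] 301
top (0.642, 0.0) -> [6.425e-01 2.000e-04] dia 7.7 px [321. 113.] 76
held centre-tcp [-0.0012 -0.0033] dia 52.9
 fixed r [-0.0013 -0.0026] xy [0.6491 0.0931]
```

View pics/sb.png

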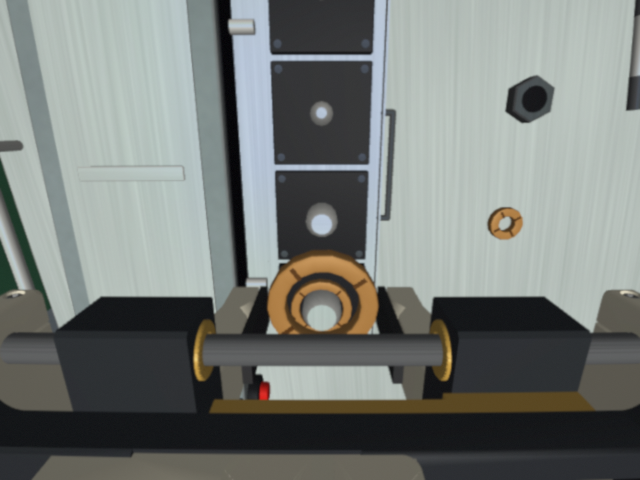

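The picture shows washer A around its spindle, seen through B's bore, and spindle B at (322,223). I'll lower B.

Call:
drive_tool --commands '[{"tx":0.002,"ty":0.004,"tz":-0.06,"turn":0,"hand":1},{"tx":0.002,"ty":0.004,"tz":-0.13,"turn":0,"hand":1},{"tx":0.002,"ty":0.004,"tz":-0.19,"turn":0,"hand":1},{"tx":0.002,"ty":0.004,"tz":-0.235,"turn":0,"hand":1},{"tx":0.002,"ty":0.004,"tz":-0.25,"turn":0,"hand":1},{"tx":0.002,"ty":0.004,"tz":-0.26,"turn":0,"hand":1},{"tx":0.002,"ty":0.004,"tz":-0.27,"turn":0,"hand":1},{"tx":0.002,"ty":0.004,"tz":-0.27,"turn":0,"hand":1}]'

```text
time_s: 11.9
tcp_pos: [0.6524, 0.0979, 0.04]
eef_rot: [-179.9, 0.0, -95.0]
contact_force: [-0.2, 0.2, -0.4]
gripper_width: 0.0529
gripper_force: 20.0
```

Call:
drive_tool --commands '[{"tx":0,"ty":0,"tz":-0.012,"turn":0,"hand":1},{"tx":0,"ty":0,"tz":-0.024,"turn":0,"hand":1},{"tx":0,"ty":0,"tz":-0.032,"turn":0,"hand":1},{"tx":0,"ty":0,"tz":-0.032,"turn":0,"hand":1}]'

```text
time_s: 12.3
tcp_pos: [0.652, 0.0973, 0.0202]
eef_rot: [180.0, -0.0, -95.0]
contact_force: [-0.9, 0.2, 0.4]
gripper_width: 0.0529
gripper_force: 20.0
```

Call:
drive_tool --commands '[{"tx":0,"ty":0,"tz":0,"turn":0,"hand":0.2},{"tx":0,"ty":0,"tz":0,"turn":0,"hand":0.2},{"tx":0,"ty":0,"tz":0,"turn":0,"hand":0.2},{"tx":0,"ty":0,"tz":0,"turn":0,"hand":0.2},{"tx":0,"ty":0,"tz":0.08,"turn":0,"hand":0.2},{"tx":0,"ty":0,"tz":0.16,"turn":0,"hand":0.2},{"tx":0,"ty":0,"tz":0.24,"turn":0,"hand":0.2},{"tx":-0.07,"ty":0.01,"tz":0.3,"turn":0,"hand":0.2},{"tx":-0.15,"ty":0.02,"tz":0.3,"turn":0,"hand":0.2},{"tx":-0.23,"ty":0.03,"tz":0.3,"turn":0,"hand":0.2}]'

```text
time_s: 13.3
tcp_pos: [0.5145, 0.1155, 0.2013]
eef_rot: [-179.9, 0.1, -95.1]
contact_force: [-0.3, 1.7, 0.5]
gripper_width: 0.0704
gripper_force: 0.0
```

Call:
drive_tool --commands '[{"tx":-0.06,"ty":0.008,"tz":0,"turn":0,"hand":0.3},{"tx":-0.082,"ty":0.009,"tz":0,"turn":0,"hand":0.3},{"tx":-0.082,"ty":0.009,"tz":0,"turn":0,"hand":0.3},{"tx":-0.082,"ty":0.009,"tz":0,"turn":0,"hand":0.3}]'

```text
time_s: 13.7
tcp_pos: [0.4667, 0.1211, 0.2007]
eef_rot: [-179.9, 0.0, -95.0]
contact_force: [0.6, 0.5, 0.6]
gripper_width: 0.0612
gripper_force: 0.0
```

```bash
python3 w.py wd
```

```text
tcp [0.4667 0.1211 0.2007] 13.7 foot px [[322. 214.]]
[130. 210.] x,y 0.662 0.1003 dia 57.8 60.5 d/0.6 [ 0.3255 -0.0345]
[326. 214.] x,y 0.4634 0.1217 dia 32.8 33.6 d/0.6 [-0.0055  0.001 ]
[145. 283.] x,y 0.6699 0.1905 dia 46.6 66.9 d/0.6 [0.3387 0.1157]
```

View pics/wd.png

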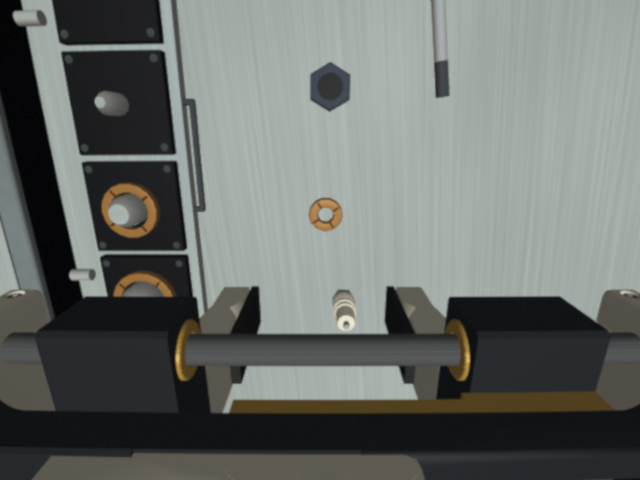

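Washers A and B lie flat around their spindles at (145,283) and (130,210). Grooved D is at (326,214), with the insulator clear at (344,310) and the nut at (330,86). I'll descend on D.

Call:
drive_tool --commands '[{"tx":-0.0045,"ty":0.001,"tz":-0.08,"turn":0,"hand":0.35},{"tx":-0.0045,"ty":0.001,"tz":-0.16,"turn":0,"hand":0.35},{"tx":-0.0045,"ty":0.001,"tz":-0.24,"turn":0,"hand":0.35},{"tx":-0.0045,"ty":0.001,"tz":-0.3,"turn":0,"hand":0.35},{"tx":-0.0045,"ty":0.001,"tz":-0.32,"turn":0,"hand":0.35},{"tx":-0.0045,"ty":0.001,"tz":-0.328,"turn":0,"hand":0.35},{"tx":-0.0045,"ty":0.001,"tz":-0.328,"turn":0,"hand":0.35}]'

```text
time_s: 14.45
tcp_pos: [0.4638, 0.121, 0.0024]
eef_rot: [179.9, -0.1, -95.0]
contact_force: [-0.0, 0.2, 0.6]
gripper_width: 0.057
gripper_force: 0.0
```

Call:
drive_tool --commands '[{"tx":0,"ty":0,"tz":0,"turn":0,"hand":1},{"tx":0,"ty":0,"tz":0,"turn":0,"hand":1},{"tx":0,"ty":0,"tz":0,"turn":0,"hand":1},{"tx":0,"ty":0,"tz":0,"turn":0,"hand":1},{"tx":0,"ty":0,"tz":0,"turn":0,"hand":1},{"tx":0,"ty":0,"tz":0,"turn":0,"hand":1},{"tx":0,"ty":0,"tz":0,"turn":0,"hand":1}]'

```text
time_s: 15.15
tcp_pos: [0.4638, 0.1217, 0.0041]
eef_rot: [-179.9, 0.0, -95.0]
contact_force: [-1.1, 0.3, 6.6]
gripper_width: 0.0332
gripper_force: 20.0
```

Call:
drive_tool --commands '[{"tx":0,"ty":0,"tz":0.08,"turn":0,"hand":1},{"tx":0,"ty":0,"tz":0.16,"turn":0,"hand":1},{"tx":0,"ty":0,"tz":0.24,"turn":0,"hand":1},{"tx":0.05,"ty":-0.05,"tz":0.3,"turn":0,"hand":1},{"tx":0.1,"ty":-0.11,"tz":0.33,"turn":0,"hand":1},{"tx":0.15,"ty":-0.17,"tz":0.33,"turn":0,"hand":1},{"tx":0.2,"ty":-0.23,"tz":0.33,"turn":0,"hand":1}]'

```text
time_s: 15.85
tcp_pos: [0.5846, -0.0179, 0.2029]
eef_rot: [-179.8, 0.1, -94.9]
contact_force: [0.1, 1.4, -0.2]
gripper_width: 0.0329
gripper_force: 20.0
```

Call:
drive_tool --commands '[{"tx":0.04,"ty":-0.06,"tz":0,"turn":0,"hand":1},{"tx":0.07,"ty":-0.11,"tz":0,"turn":0,"hand":1},{"tx":0.083,"ty":-0.132,"tz":0,"turn":0,"hand":1},{"tx":0.083,"ty":-0.132,"tz":0,"turn":0,"hand":1},{"tx":0.083,"ty":-0.132,"tz":0,"turn":0,"hand":1}]'

```text
time_s: 16.35
tcp_pos: [0.6325, -0.0957, 0.2009]
eef_rot: [179.9, 0.0, -95.0]
contact_force: [0.1, -0.2, -1.1]
gripper_width: 0.0331
gripper_force: 20.0
```

```bash
python3 p.py sd .017
```

```text
tcp [ 0.6325 -0.0957  0.2009]
top (0.6508, 0.0957) -> [0.6502 0.0956] dia 16.7 px [320. 394.] 111
held centre-tcp [-0.0011 -0.0029] dia 34.2
 fixed r [-0.0011 -0.003 ] xy [ 0.6314 -0.0987]
```

View pics/sd.png

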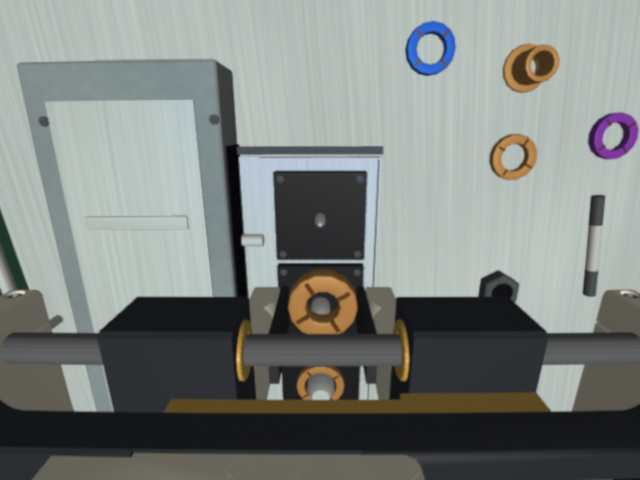

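Spindle D is at about (320,221) on its base, with corners (276,172) to (366,259). I'll compute its axis.

Run:
```python
from f import *
s=r.get_state();c=r.capture('wrist');M=T(c,s)
g=cv2.cvtColor(c['frame'],cv2.COLOR_RGB2GRAY)
w=g[205:240,305:335]; m=(w>75); y,x=np.nonzero(m); print('spindle px box',x.min()+305,x.max()+305,y.min()+205,y.max()+205)
b=(w>w.max()-25);y,x=np.nonzero(b);print('bright',w.max(),x.mean()+305,y.mean()+205)
W=ray(c,M,[[275,171.5],[365.5,171.5],[276,259],[365.5,259]],.016)[:,:2];print(W.round(4).tolist(),W.mean(0).round(4))
for P in [(.6335,-.0955),(.634,-.0952)]: print(proj(c,M,[[*P,.016],[*P,.044]]).round(1).tolist())
```

```text
spindle px box 315 325 213 226
bright 180 319.8 223.6
[[0.6728, -0.1428], [0.587, -0.1354], [0.6828, -0.0547], [0.5914, -0.0469]] [ 0.6335 -0.0949]
[[320.5, 216.3], [320.3, 223.4]]
[[320.0, 216.7], [319.8, 223.7]]
```

Call:
drive_tool --commands '[{"tx":0.003,"ty":0.002,"tz":-0.06,"turn":0,"hand":1},{"tx":0.003,"ty":0.002,"tz":-0.13,"turn":0,"hand":1},{"tx":0.003,"ty":0.002,"tz":-0.19,"turn":0,"hand":1},{"tx":0.003,"ty":0.002,"tz":-0.235,"turn":0,"hand":1},{"tx":0.003,"ty":0.002,"tz":-0.25,"turn":0,"hand":1},{"tx":0.003,"ty":0.002,"tz":-0.26,"turn":0,"hand":1},{"tx":0.003,"ty":0.002,"tz":-0.27,"turn":0,"hand":1},{"tx":0.003,"ty":0.002,"tz":-0.27,"turn":0,"hand":1}]'

```text
time_s: 17.25
tcp_pos: [0.6353, -0.0944, 0.04]
eef_rot: [-179.9, 0.0, -95.0]
contact_force: [-1.1, -0.1, -1.0]
gripper_width: 0.0327
gripper_force: 20.0
```

Call:
drive_tool --commands '[{"tx":0,"ty":0,"tz":-0.012,"turn":0,"hand":1},{"tx":0,"ty":0,"tz":-0.024,"turn":0,"hand":1},{"tx":0,"ty":0,"tz":-0.032,"turn":0,"hand":1},{"tx":0,"ty":0,"tz":-0.032,"turn":0,"hand":1}]'

```text
time_s: 17.65
tcp_pos: [0.6348, -0.0948, 0.0199]
eef_rot: [180.0, -0.0, -95.0]
contact_force: [0.1, 1.1, -0.6]
gripper_width: 0.0329
gripper_force: 20.0
```

Call:
drive_tool --commands '[{"tx":0,"ty":0,"tz":0,"turn":0,"hand":0.35},{"tx":0,"ty":0,"tz":0,"turn":0,"hand":0.35},{"tx":0,"ty":0,"tz":0,"turn":0,"hand":0.35},{"tx":0,"ty":0,"tz":0,"turn":0,"hand":0.35},{"tx":0,"ty":0,"tz":0.08,"turn":0,"hand":0.35},{"tx":0,"ty":0,"tz":0.16,"turn":0,"hand":0.3},{"tx":0,"ty":0,"tz":0.24,"turn":0,"hand":0.3},{"tx":-0.07,"ty":-0.02,"tz":0.3,"turn":0,"hand":0.3},{"tx":-0.15,"ty":-0.04,"tz":0.3,"turn":0,"hand":0.3},{"tx":-0.23,"ty":-0.06,"tz":0.3,"turn":0,"hand":0.3}]'

```text
time_s: 18.65
tcp_pos: [0.5002, -0.1299, 0.2014]
eef_rot: [-179.8, 0.0, -95.0]
contact_force: [-0.3, -0.7, 0.1]
gripper_width: 0.0615
gripper_force: 0.0
```

Call:
drive_tool --commands '[{"tx":-0.06,"ty":-0.006,"tz":0,"turn":0,"hand":0.3},{"tx":-0.091,"ty":-0.008,"tz":0,"turn":0,"hand":0.3},{"tx":-0.091,"ty":-0.008,"tz":0,"turn":0,"hand":0.3},{"tx":-0.091,"ty":-0.008,"tz":0,"turn":0,"hand":0.3}]'

```text
time_s: 19.05
tcp_pos: [0.4467, -0.1345, 0.2008]
eef_rot: [-179.9, 0.0, -95.0]
contact_force: [0.7, -0.3, -0.3]
gripper_width: 0.0613
gripper_force: 0.0
```

```bash
python3 w.py wc
```

```text
tcp [ 0.4467 -0.1345  0.2008] 19.05 foot px [[322. 214.]]
[328. 129.] x,y 0.4338 -0.2159 dia 40.4 40.5 d/0.6 [-0.0215 -0.1356]
[326. 213.] x,y 0.4418 -0.1362 dia 42.9 43.6 d/0.6 [-0.0081 -0.0027]
[142. 270.] x,y 0.645 -0.0884 dia 36.2 39.8 d/0.6 [0.3305 0.077 ]
```

View pics/wc.png

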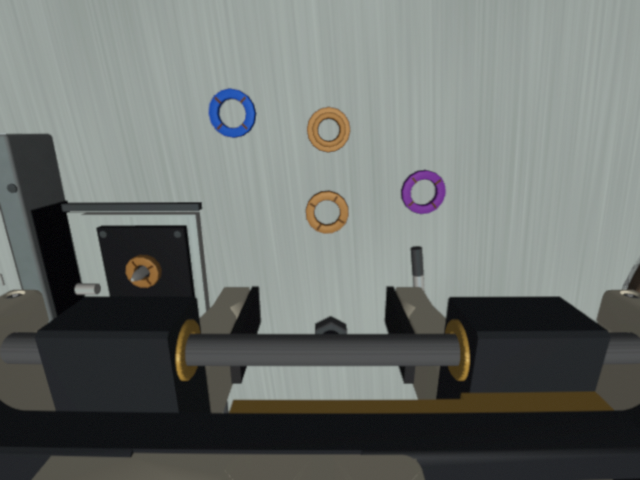

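D sits around its spindle at (142,270). Bronze grooved C is at (326,213); the purple ring (424,192), blue ring (232,113) and bush (328,130) are clear. I'll pick C.

Call:
drive_tool --commands '[{"tx":-0.008,"ty":-0.003,"tz":-0.08,"turn":0,"hand":0.33},{"tx":-0.008,"ty":-0.003,"tz":-0.16,"turn":0,"hand":0.33},{"tx":-0.008,"ty":-0.003,"tz":-0.24,"turn":0,"hand":0.33},{"tx":-0.008,"ty":-0.003,"tz":-0.3,"turn":0,"hand":0.33},{"tx":-0.008,"ty":-0.003,"tz":-0.32,"turn":0,"hand":0.33},{"tx":-0.008,"ty":-0.003,"tz":-0.328,"turn":0,"hand":0.33},{"tx":-0.008,"ty":-0.003,"tz":-0.328,"turn":0,"hand":0.33}]'

```text
time_s: 19.8
tcp_pos: [0.4419, -0.1363, 0.0026]
eef_rot: [179.9, -0.0, -95.0]
contact_force: [0.6, -0.4, -0.3]
gripper_width: 0.0589
gripper_force: 0.0
```

Call:
drive_tool --commands '[{"tx":0,"ty":0,"tz":0,"turn":0,"hand":1},{"tx":0,"ty":0,"tz":0,"turn":0,"hand":1},{"tx":0,"ty":0,"tz":0,"turn":0,"hand":1},{"tx":0,"ty":0,"tz":0,"turn":0,"hand":1},{"tx":0,"ty":0,"tz":0,"turn":0,"hand":1},{"tx":0,"ty":0,"tz":0,"turn":0,"hand":1},{"tx":0,"ty":0,"tz":0,"turn":0,"hand":1}]'

```text
time_s: 20.5
tcp_pos: [0.4424, -0.1362, 0.0042]
eef_rot: [-179.9, 0.0, -95.0]
contact_force: [-0.6, 1.4, 8.1]
gripper_width: 0.0425
gripper_force: 20.0
```

Call:
drive_tool --commands '[{"tx":0,"ty":0,"tz":0.08,"turn":0,"hand":1},{"tx":0,"ty":0,"tz":0.16,"turn":0,"hand":1},{"tx":0,"ty":0,"tz":0.24,"turn":0,"hand":1},{"tx":0.05,"ty":0.03,"tz":0.3,"turn":0,"hand":1},{"tx":0.12,"ty":0.08,"tz":0.33,"turn":0,"hand":1},{"tx":0.18,"ty":0.12,"tz":0.33,"turn":0,"hand":1},{"tx":0.24,"ty":0.16,"tz":0.33,"turn":0,"hand":1}]'

```text
time_s: 21.2
tcp_pos: [0.5873, -0.039, 0.2029]
eef_rot: [-179.8, 0.1, -95.0]
contact_force: [-0.1, -1.1, -1.0]
gripper_width: 0.0424
gripper_force: 20.0
```

Call:
drive_tool --commands '[{"tx":0.06,"ty":0.04,"tz":0,"turn":0,"hand":1},{"tx":0.085,"ty":0.06,"tz":0,"turn":0,"hand":1},{"tx":0.094,"ty":0.068,"tz":0,"turn":0,"hand":1},{"tx":0.094,"ty":0.068,"tz":0,"turn":0,"hand":1},{"tx":0.094,"ty":0.068,"tz":0,"turn":0,"hand":1}]'

```text
time_s: 21.7
tcp_pos: [0.641, -0.0, 0.2013]
eef_rot: [180.0, -0.0, -95.0]
contact_force: [0.1, 0.2, 0.5]
gripper_width: 0.0423
gripper_force: 20.0
```

```bash
python3 p.py sc .022
```

```text
tcp [ 0.641  -0.      0.2013]
top (0.659, 0.1912) -> [0.6587 0.1913] dia 26.8 px [322. 392.] 260
top (0.6508, 0.0957) -> [0.6498 0.0947] dia 16.5 px [320. 316.] 180
top (0.642, 0.0) -> [6.424e-01 2.000e-04] dia 7.9 px [320. 224.] 64
held centre-tcp [-0.0012 -0.0032] dia 43.6
 fixed r [-0.0012 -0.0029] xy [ 0.6397 -0.003 ]
```

Call:
drive_tool --commands '[{"tx":0.003,"ty":0.002,"tz":-0.06,"turn":0,"hand":1},{"tx":0.003,"ty":0.002,"tz":-0.13,"turn":0,"hand":1},{"tx":0.003,"ty":0.002,"tz":-0.19,"turn":0,"hand":1},{"tx":0.003,"ty":0.002,"tz":-0.235,"turn":0,"hand":1},{"tx":0.003,"ty":0.002,"tz":-0.25,"turn":0,"hand":1},{"tx":0.003,"ty":0.002,"tz":-0.26,"turn":0,"hand":1},{"tx":0.003,"ty":0.002,"tz":-0.27,"turn":0,"hand":1},{"tx":0.003,"ty":0.002,"tz":-0.27,"turn":0,"hand":1}]'

```text
time_s: 22.55
tcp_pos: [0.6441, 0.0017, 0.04]
eef_rot: [-179.9, 0.0, -95.0]
contact_force: [-0.2, 0.2, -0.7]
gripper_width: 0.0423
gripper_force: 20.0
```

Call:
drive_tool --commands '[{"tx":0,"ty":0,"tz":-0.012,"turn":0,"hand":1},{"tx":0,"ty":0,"tz":-0.024,"turn":0,"hand":1},{"tx":0,"ty":0,"tz":-0.032,"turn":0,"hand":1},{"tx":0,"ty":0,"tz":-0.032,"turn":0,"hand":1}]'

```text
time_s: 22.95
tcp_pos: [0.6437, 0.0017, 0.0198]
eef_rot: [180.0, -0.0, -95.0]
contact_force: [0.4, -0.4, -1.3]
gripper_width: 0.0425
gripper_force: 20.0
```

Call:
drive_tool --commands '[{"tx":0,"ty":0,"tz":0,"turn":0,"hand":0.3},{"tx":0,"ty":0,"tz":0,"turn":0,"hand":0.3},{"tx":0,"ty":0,"tz":0,"turn":0,"hand":0.3},{"tx":0,"ty":0,"tz":0,"turn":0,"hand":0.3},{"tx":0,"ty":0,"tz":0.08,"turn":0,"hand":0.3},{"tx":0,"ty":0,"tz":0.16,"turn":0,"hand":0.3},{"tx":0,"ty":0,"tz":0.24,"turn":0,"hand":0.3},{"tx":-0.07,"ty":0,"tz":0.3,"turn":0,"hand":0.3},{"tx":-0.15,"ty":0,"tz":0.35,"turn":0,"hand":0.3},{"tx":-0.2,"ty":0,"tz":0.4,"turn":0,"hand":0.3}]'

```text
time_s: 23.95
tcp_pos: [0.5245, 0.0014, 0.2577]
eef_rot: [179.9, -0.0, -95.0]
contact_force: [0.4, -0.1, 0.9]
gripper_width: 0.0614
gripper_force: 0.0
```

Call:
drive_tool --commands '[{"tx":0,"ty":-0.08,"tz":0.05,"turn":0,"hand":0},{"tx":0,"ty":-0.15,"tz":0.1,"turn":0,"hand":0},{"tx":0,"ty":-0.15,"tz":0.1,"turn":0,"hand":0},{"tx":0,"ty":-0.15,"tz":0.1,"turn":0,"hand":0}]'

```text
time_s: 24.35
tcp_pos: [0.5269, -0.0893, 0.3185]
eef_rot: [-179.9, 0.0, -95.1]
contact_force: [0.7, 0.3, -1.2]
gripper_width: 0.0854
gripper_force: 0.0
```

Run:
```python
from f import *
c=r.capture('scene');a=cv2.resize(c['frame'][170:370,110:510,::-1],(800,400));cv2.imwrite('pics/fin.png',a)
M=T(c)
for m in comps(c,'br'):
    try:x,y,w,h,p=circ(c,M,m,.042)
    except Exception: continue
    if 30<w and h<75: print(p,'at z.021:',round(x,4),round(y,4),'dia',round(w,1),round(h,1))
```

```text
[432. 248.] at z.021: 0.6598 0.1943 dia 63.8 74.0
[399. 269.] at z.021: 0.6515 0.0981 dia 53.9 61.9
[618. 344.] at z.021: 0.9656 0.1508 dia 52.3 55.7
[192. 296.] at z.021: 0.4433 -0.2194 dia 40.3 62.4
[363. 293.] at z.021: 0.6431 0.0025 dia 43.6 51.0
[322. 319.] at z.021: 0.6344 -0.0946 dia 33.4 39.7
```

View pics/fin.png

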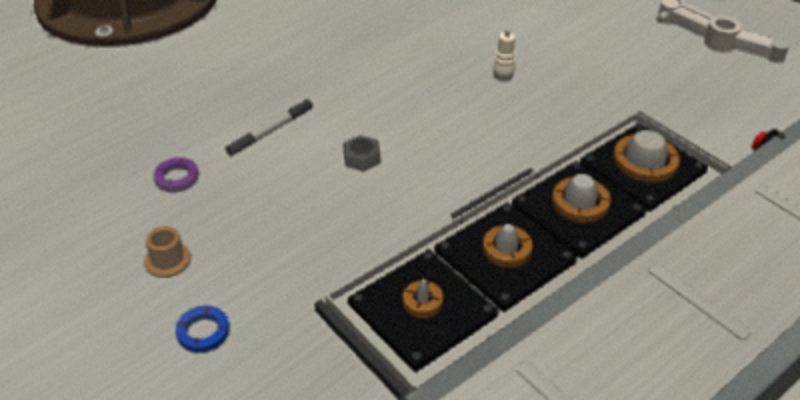

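The final picture shows all four washers flat on their own bases. The insulator, bush and look-alikes haven't moved, so I'll hand in the job.

```bash
python3 -c "
from plant import r
print(r.close_job())"
```

```text
the job is handed in; nothing more can be done
None
```

All four washers are on their matching spindles, lying flat in the final picture, with the insulator and bush left where they stood; the job was handed in at about 24 s and returned no verdict.

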